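Seat the large jar lid on the three-point kiln stilt

ROBOT

A 7-joint arm with a two-finger parallel gripper is mounted at the origin on a cart in front of the work surface, level with it; the furniture and walls round the work are solid. World frame = base frame: x ahead of the robot, y to its left, z up, the work surface at z = 0. Lengths are in m, angles in rad, forces in N, time in s.
With the tool pointing down it reaches from about 0.4 to 0.85 m from the base axis. Payload 10.4 kg.
Tool frame: the origin (TCP) lies at the very end of the fingers, on their centre line; the grasp point (between the pads) lies 19 mm behind it (r.pinch_z is the distance from the TCP to the grasp point, in m); z points along the fingers, y is the line along which they close (so a half turn about z gives the same grasp; the last joint's range is limited). The gripper opens to 87 mm and grips with 3 to 60 N. Pads are 19 mm wide; open, the fingers measure 117 mm over their backs; the gripper's body (75 mm by 190 mm) begins 51 mm behind the grasp point.
Start: joints at [1.227, 0.332, -0.065, 1.46, 0.022, 1.35, -0.088], TCP at [0.197, -0.593, 0.188] pointing down, gripper open.
Joint ranges: [-2.6, 2.6], [-0.5, 2.12], [-1.47, 1.34], [0.16, 2.42], [-1.27, 4.41], [0.06, 2.06], [-2.6, 2.6]. Speed limits (rad/s): [2.22, 2.22, 2.79, 2.79, 3.14, 3.14, 3.14].

INTERFACE

Orientations are given as a unit quaternion [x, y, z, w].
In Python, from bench import r, camera gives the robot as it stands. The module is installed in compiled form; this text tells all that it offers.
- The arm moves only by the shell command python3 -m pendant 'ROWS' [FORCE]. ROWS is JSON, a list of rows, each an object with "dp": the shift along the tool's x, y, z as a fraction of full scale, a list of three; "rotation": the turn, a rotation vector about the tool's x, y, z as a fraction of full scale, a list of three; "jaw": the opening, from 0 (shut) to 1 (fully open). A call has 1 to 8 rows; each row is the pose to reach, as a shift and turn from the pose commanded when the call began, along the tool's axes at that moment, turning the shorter way round; what a row does not reach only later rows make up. Full scale, the value 1, is 0.15 m for a shift and 2 pi rad for a turn. A row lasts 1/8 s, in which the tool goes at most 62.5 mm and 10.7 degrees, less where a joint would pass 70% of its speed; a pose out of reach is approached as far as the arm can. A call with a number of a shift or a turn outside -1 to 1 is refused whole. A call with a gripper value outside its range is refused whole. The fingers move at their own pace and stop on an object; FORCE is the grip in N (left out, the last holds). Time passes only in rows, so rows that repeat a pose let the fingers close. It gives the time, the measured TCP pose, the force, the opening and the grip force at its end, in the units of the state.
- r.read_state(): the state, without advancing time (a new reading comes with each control period).
- camera(name): name is "side" or "top"; returns a dict with "image" (480x640x3 uint8, red, green, blue), "z_map" (480x640 float32, m along the optical axis (not along the pixel's ray), 0 where there is no reading), "mtx" (3x3 intrinsics, pixels), "T" (4x4, takes a point from camera to world coordinates). Camera axes: x right, y down, z forward; pixel columns grow to the right and rows downward; lengths in m; the calibration is good to about 2 mm. A picture is of the moment at which its call begins.
- r.close_job(): hands the job in; it is judged then, once.
The state is a dict: "time": time; "joint_positions": joint angles; "joint_vel": joint speeds; "joint_torque": joint torques, N m; "ee_pos": TCP position; "eef_rot": TCP orientation; "ft_force": force on the tool from outside, world axes, zero at the start; "torque": the same for the moment, N m; "width": finger opening in m; "grip_force": force on a finger pad.
Only numpy, scipy, OpenCV 4.12 (cv2) and the standard library are available. Lean on these libraries where they do the work, as an engineer would, in place of code of your own. Each camera call takes 0.05 s, during which the arm holds its last target. There are 200 camera calls.

TASK

Two round pottery lids with knobs lie on the right-hand side of the worktable. Set the larger one, knob up and centred, on the three-armed kiln stilt, so that it bears on all three points, lies level and cannot rock. Put it down without dropping it, let go, and leave the smaller lid where it lies.

Things in the scene. Friction and masses are not known exactly. Their poses are not given: they have to be found in the camera images.
- large_lid: The lid to be seated: plain buff pottery disc, 92 mm diameter, flat underside, rim 9 mm thick rising as a low dome to 14 mm at the knob. Upright round knob in the middle, 26 to 28 mm diameter, from 14 to 46 mm above the underside, free to grip from above. Loose, about 0.18 kg. Origin: centre of the underside; z up through the knob. Its place and the smaller lid's may be swapped.
- small_lid: The other lid, to be left alone: same shape, material and knob, but 62 mm diameter, too small for the stilt; loose, 0.10 kg. Origin: centre of the underside; z up through the knob.
- stilt: Low pale three-armed star, 91 mm across its arms' circle, fixed to the table, left of the lids; arms 13 mm wide and 11 mm high, 120 degrees apart, one along its x axis. Near the end of each arm stands a blunt seat point, 29 mm from the centre, its top 20 mm above the table. Nothing else stands up from it; a round lid fits at any yaw. Origin: centre of the underside; z up.
- stilt_seat (a point): The middle of the plane through the tops of the three points, 20 mm above the stilt's origin: where the centre of the lid's underside belongs. If the lid is more than about 13 mm off-centre a point stands clear of it or it tips.
Mind the look-alikes: they are no part of the job. What is shaped like the large_lid but yellow is not meant.

How it is judged:
By the outcome, as a careful person would: the job done as asked, in the order asked, and still so for the second after the job is handed in, with the robot touching nothing.
It also fails if it takes over 38 s, if anything falls off the work surface, if the arm or the gripper's body presses on something with over 40 N, if the wrist force passes 120 N, or if a joint passes its speed limit or range.

## Working session

There is one attempt and no reset: what is moved stays moved. The work goes in short steps, Python scripts to look and compute and a shell command to move; the robot and the scene stay as the last step left them, time stands still between calls to the robot, and variables do not carry over. Pictures are saved under pics/ and viewed, at most 10 in all, crops included, and the job is handed in when it is done.

```bash
mkdir -p pics
python3 - <<'E'
from bench import r,camera
import cv2,numpy as np
for n in("top","side"):
    c=camera(n); cv2.imwrite(f"pics/{n}0.png",c["image"][:,:,::-1]); np.savez(f"{n}0.npz",**c); print(n,c["T"].round(3).tolist(),c["mtx"].round(1).tolist())
s=r.read_state();print(s)
E
```

```text
top [[-0.007, -0.992, 0.125, 0.386], [-1.0, 0.007, -0.001, -0.085], [0.0, -0.125, -0.992, 0.933], [0.0, 0.0, 0.0, 1.0]] [[481.8, 0.0, 321.2], [0.0, 481.8, 236.5], [0.0, 0.0, 1.0]]
side [[0.97, -0.142, 0.195, 0.353], [-0.241, -0.514, 0.823, -0.791], [-0.017, -0.846, -0.533, 0.499], [0.0, 0.0, 0.0, 1.0]] [[464.3, 0.0, 319.1], [0.0, 464.3, 239.7], [0.0, 0.0, 1.0]]
{'time': 0.1, 'joint_positions': array([ 1.2273675 ,  0.33281077, -0.06470224,  1.46084615,  0.02163948,
        1.34986084, -0.08850438]), 'joint_vel': array([ 0.00033148, -0.00103091, -0.00081318, -0.00333697,  0.00092193,
       -0.00048554,  0.00063897]), 'joint_torque': array([ 1.51615161e-03, -6.24551225e+01,  2.47517478e-02, -3.90718281e+01,
       -6.13281853e-02,  3.65618721e-02,  9.20979824e-05]), 'ee_pos': array([ 0.19696263, -0.59276352,  0.18743756]), 'eef_rot': array([ 9.87158960e-01,  1.59739821e-01, -1.42828240e-04, -5.97454438e-04]), 'ft_force': array([ 0.43764587, -0.55737985, -0.73124672]), 'torque': array([-0.02680586, -0.00383558, -0.03764385]), 'grip_force': 0.0, 'width': 0.08749398329099764}
```

View pics/top0.png

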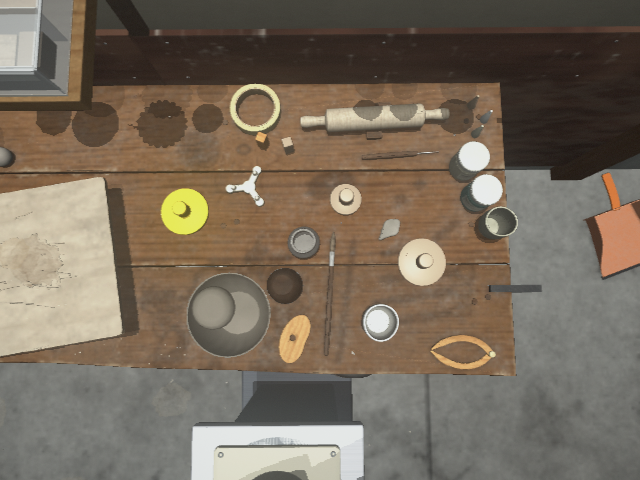

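View pics/side0.png

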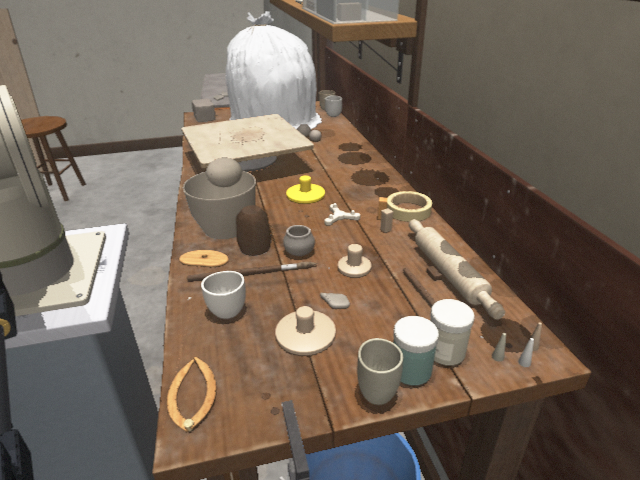

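The top view shows the large buff lid at about (422,262), its knob at (426,261). The small lid is at (346,199), the stilt at (247,187) and the yellow decoy at (184,211). The side view agrees: large lid at (305,332), stilt at (342,214).

```bash
cat > h.py <<'E'
import numpy as np,cv2
from scipy.spatial.transform import Rotation as R
def ray(c,uv,z):
    d=c["T"][:3,:3]@np.linalg.solve(c["mtx"],[*uv,1.]);o=c["T"][:3,3]
    return o+d*(z-o[2])/d[2]
def cloud(c):
    v,u=np.mgrid[:480,:640];Z=c["z_map"]
    P=np.stack([u*Z,v*Z,Z],-1)@np.linalg.inv(c["mtx"]).T
    return P@c["T"][:3,:3].T+c["T"][:3,3]
def blob(m,box):
    u0,v0,u1,v1=box;k=np.zeros(m.shape,np.uint8);k[v0:v1,u0:u1]=m[v0:v1,u0:u1]
    n,l,s,c=cv2.connectedComponentsWithStats(k);i=1+np.argmax(s[1:,4]);return l==i
def fit(P,m):
    q=P[m][:,:2].astype(np.float32);(x,y),rad=cv2.minEnclosingCircle(q);return np.round([x,y,2*rad,np.median(P[m][:,2]),m.sum()],4)
E
python3 - <<'E'
from h import *
B={"top":dict(L=(390,230,455,295),S=(325,178,368,222),K=(220,160,275,212)),"side":dict(L=(270,300,342,360),S=(332,238,378,280),K=(318,200,366,230))}
for n in B:
    c=dict(np.load(n+"0.npz"));P=cloud(c);hsv=cv2.cvtColor(c["image"],cv2.COLOR_RGB2HSV)
    print(n,"table z",np.median(P[230:300,330:390,2]).round(4))
    for k,b in B[n].items():
        m=((P[...,2]>.005)&(P[...,2]<.055)).astype(np.uint8)
        a=blob(m,b);print(k,"all",fit(P,a))
        if k!="K":
            kn=a&(P[...,2]>.041);print("  knobtop",fit(P,kn))
        else:
            t=a&(P[...,2]>.0155);nn,l,s,ct=cv2.connectedComponentsWithStats(t.astype(np.uint8))
            g=(a&(hsv[...,2]>170)).astype(np.uint8)
            for i in range(1,nn):print("  pt",ct[i].round(1),s[i,4],P[l==i].mean(0).round(4),ray(c,ct[i],.02).round(4),P[l==i][:,2].max().round(4))
    # tall obstacles
    m=((P[...,2]>.05)&(P[...,2]<.3)&(P[...,0]<.75)&(P[...,0]>.2)).astype(np.uint8)
    if n=="top":
        nn,l,s,ct=cv2.connectedComponentsWithStats(m)
        for i in range(1,nn):
            if s[i,4]>60:print("obst",ct[i].round(),P[l==i].mean(0).round(3),"zmax",P[l==i][:,2].max().round(3))
s=R.from_quat([.98716,.15974,-.00014,-.0006]).as_matrix();print(s.round(3))
E
```

```text
top table z 0.0006
L all [ 4.530e-01 -2.784e-01  9.200e-02  1.300e-02  1.786e+03]
  knobtop [ 4.526e-01 -2.779e-01  2.770e-02  4.630e-02  1.710e+02]
S all [ 5.774e-01 -1.343e-01  6.350e-02  1.320e-02  7.700e+02]
  knobtop [ 5.765e-01 -1.339e-01  2.720e-02  4.590e-02  1.580e+02]
K all [6.024e-01 5.430e-02 9.000e-02 1.140e-02 4.920e+02]
  pt [255. 168.] 1 [0.6378 0.0424 0.0156] [0.6366 0.0417 0.02  ] 0.0156
  pt [254.6 172.4] 13 [0.6283 0.0426 0.0185] [0.6279 0.0424 0.02  ] 0.0205
  pt [255. 178.] 1 [0.6178 0.0421 0.0158] [0.6167 0.0415 0.02  ] 0.0158
  pt [248. 182.] 1 [0.6099 0.0557 0.0157] [0.6089 0.055  0.02  ] 0.0157
  pt [233.4 187.1] 14 [0.5995 0.0836 0.0182] [0.5991 0.0832 0.02  ] 0.0223
  pt [231. 190.] 1 [0.5941 0.0884 0.0165] [0.5933 0.0877 0.02  ] 0.0165
  pt [253. 191.] 1 [0.592  0.0458 0.0155] [0.591  0.0452 0.02  ] 0.0155
  pt [252. 195.] 1 [0.5841 0.0477 0.0155] [0.5832 0.047  0.02  ] 0.0155
  pt [256.8 197.6] 14 [0.5783 0.0379 0.0183] [0.5779 0.0377 0.02  ] 0.0218
obst [472. 158.] [ 0.638 -0.364  0.075] zmax 0.081
obst [485. 190.] [ 0.577 -0.384  0.075] zmax 0.082
obst
[... 173 characters left out ...]
0.11] zmax 0.15
obst [381. 322.] [ 0.341 -0.191  0.057] zmax 0.063
side table z -0.0003
L all [ 4.500e-01 -2.765e-01  9.430e-02  1.160e-02  2.102e+03]
  knobtop [ 4.505e-01 -2.767e-01  2.800e-02  4.460e-02  1.900e+02]
S all [ 5.746e-01 -1.324e-01  6.370e-02  1.290e-02  7.010e+02]
  knobtop [ 5.746e-01 -1.328e-01  2.700e-02  4.450e-02  1.130e+02]
K all [6.004e-01 5.660e-02 9.040e-02 1.040e-02 2.850e+02]
  pt [335.2 204.2] 6 [0.5987 0.0847 0.0178] [0.5976 0.0806 0.02  ] 0.0201
  pt [353.  210.9] 8 [0.6271 0.044  0.0182] [0.626  0.0408 0.02  ] 0.0212
  pt [330.9 214.7] 7 [0.577  0.0409 0.0179] [0.576  0.0373 0.02  ] 0.0194
[[ 0.949  0.315 -0.   ]
 [ 0.315 -0.949  0.001]
 [-0.    -0.001 -1.   ]]
```

Both views agree within 2 mm, and sizes and heights match the description: lid ≈ (0.4515, -0.2775), stilt ≈ (0.6015, 0.0555). The way to the lid in tool axes is x +0.341, y -0.219. I'll split it into three calls.

```bash
python3 -m pendant '[{"dp":[0.25,-0.16,0],"rotation":[0,0,0],"jaw":1},{"dp":[0.5,-0.32,0],"rotation":[0,0,0],"jaw":1},{"dp":[0.75,-0.48,0],"rotation":[0,0,0],"jaw":1},{"dp":[1,-0.64,0],"rotation":[0,0,0],"jaw":1}]' 25
python3 -m pendant '[{"dp":[0.25,-0.16,0],"rotation":[0,0,0],"jaw":1},{"dp":[0.5,-0.32,0],"rotation":[0,0,0],"jaw":1},{"dp":[0.75,-0.48,0],"rotation":[0,0,0],"jaw":1},{"dp":[1,-0.64,0],"rotation":[0,0,0],"jaw":1},{"dp":[1,-0.64,0],"rotation":[0,0,0],"jaw":1},{"dp":[1,-0.64,0],"rotation":[0,0,0],"jaw":1}]'
cat > go.py <<'E'
import sys
from h import *
from bench import r
t=np.array(sys.argv[1:4],float);s=r.read_state();M=R.from_quat(s["eef_rot"]).as_matrix()
print(s["time"],s["ee_pos"].round(4),M.round(3).tolist(),"w",s["width"],"F",s["ft_force"].round(1));print("dp",(M.T@(t-s["ee_pos"])/.15).round(3))
E
python3 go.py .4515 -.2775 .11
```

```text
time: 0.6
ee_pos: [0.3098, -0.4533, 0.1878]
eef_rot: [0.987, 0.16, -0.0, -0.0]
ft_force: [1.7, 0.2, -0.3]
width: 0.0871
grip_force: 0.0
time: 1.35
ee_pos: [0.4207, -0.3168, 0.1879]
eef_rot: [0.987, 0.16, -0.0, -0.0]
ft_force: [-0.5, -0.8, 0.0]
width: 0.087
grip_force: 0.0
1.35 [ 0.4207 -0.3168  0.1879] [[0.949, 0.315, -0.001], [0.315, -0.949, -0.0], [-0.001, -0.0, -1.0]] w 0.08701401343213366 F [-0.5 -0.8  0. ]
dp [ 0.278 -0.184  0.519]
```

```bash
python3 -m pendant '[{"dp":[0.14,-0.09,0.2],"rotation":[0,0,0],"jaw":1},{"dp":[0.278,-0.184,0.4],"rotation":[0,0,0],"jaw":1},{"dp":[0.278,-0.184,0.52],"rotation":[0,0,0],"jaw":1},{"dp":[0.278,-0.184,0.52],"rotation":[0,0,0],"jaw":1},{"dp":[0.278,-0.184,0.52],"rotation":[0,0,0],"jaw":1}]'
python3 go.py .4515 -.2775 .0195
```

```text
time: 1.98
ee_pos: [0.4518, -0.2786, 0.1111]
eef_rot: [0.987, 0.159, 0.0, 0.001]
ft_force: [-0.3, -0.5, 0.1]
width: 0.0871
grip_force: 0.0
1.975 [ 0.4518 -0.2786  0.1111] [[0.95, 0.313, 0.001], [0.313, -0.95, -0.001], [0.0, 0.001, -1.0]] w 0.08709546831847251 F [-0.3 -0.5  0.1]
dp [-0.    -0.009  0.611]
```

```bash
python3 -m pendant '[{"dp":[0,0,0.2],"rotation":[0,0,0],"jaw":1},{"dp":[0,0,0.4],"rotation":[0,0,0],"jaw":1},{"dp":[0,0,0.52],"rotation":[0,0,0],"jaw":1},{"dp":[0,0,0.61],"rotation":[0,0,0],"jaw":1},{"dp":[0,0,0.61],"rotation":[0,0,0],"jaw":1},{"dp":[0,0,0.61],"rotation":[0,0,0],"jaw":1}]'
python3 -m pendant '[{"dp":[0,0,0],"rotation":[0,0,0],"jaw":0.6},{"dp":[0,0,0],"rotation":[0,0,0],"jaw":0.45},{"dp":[0,0,0],"rotation":[0,0,0],"jaw":0.3},{"dp":[0,0,0],"rotation":[0,0,0],"jaw":0.2},{"dp":[0,0,0],"rotation":[0,0,0],"jaw":0},{"dp":[0,0,0],"rotation":[0,0,0],"jaw":0},{"dp":[0,0,0],"rotation":[0,0,0],"jaw":0},{"dp":[0,0,0],"rotation":[0,0,0],"jaw":0}]' 25
python3 - <<'E'
from bench import camera
import cv2,numpy as np
c=camera("side");np.savez("g.npz",**c);cv2.imwrite("pics/g.png",cv2.resize(c["image"][200:400,180:480,::-1],None,fx=2,fy=2))
E
```

```text
time: 2.72
ee_pos: [0.4528, -0.2774, 0.0196]
eef_rot: [0.987, 0.16, 0.001, 0.0]
ft_force: [-0.1, 0.7, -0.1]
width: 0.0874
grip_force: 0.0
time: 3.72
ee_pos: [0.4521, -0.277, 0.0186]
eef_rot: [0.987, 0.16, 0.0, 0.0]
ft_force: [-0.1, 0.9, -0.8]
width: 0.0148
grip_force: 0.0
```

View pics/g.png

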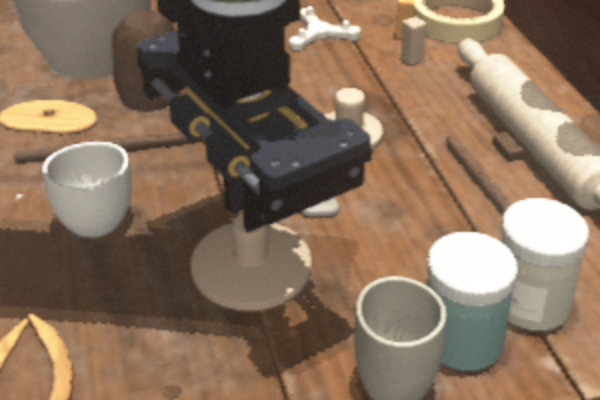

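The fingers passed the knob without gripping: width is 15 mm and grip force 0. In the crop the knob stands at (248,235), apparently in front of and below the fingers. I'll measure where the gripper really is.

Run:
```python
from h import *
from bench import camera,r
c=camera("top");np.savez("gt.npz",**c)
cv2.imwrite("pics/gt.png",cv2.resize(c["image"][150:350,320:620,::-1],None,fx=2,fy=2))
s=r.read_state();print(s["ee_pos"],s["width"],s["grip_force"],s["ft_force"],s["joint_positions"].round(3))
for c in(np.load("g.npz"),c):
    P=cloud(dict(c));g=c["image"].max(2)<75
    for z0 in np.arange(.0,.16,.01):
        m=g&(P[...,2]>z0)&(P[...,2]<z0+.01)&(abs(P[...,0]-.45)<.13)&(abs(P[...,1]+.277)<.13)
        q=P[m]
        if len(q)>3:print(z0.round(2),len(q),q.min(0).round(3),q.max(0).round(3))
```

```text
[ 0.45210172 -0.27699855  0.01863299] 0.007126980534692565 0.0 [-0.9061875  -0.59802695 -0.07724983] [ 0.763  0.313 -0.341  1.88   0.126  0.969 -0.885]
0.0 420 [ 0.32  -0.406  0.   ] [ 0.56  -0.191  0.002]
0.05 74 [ 0.436 -0.296  0.051] [ 0.459 -0.264  0.06 ]
0.06 89 [ 0.436 -0.295  0.06 ] [ 0.456 -0.265  0.07 ]
0.07 93 [ 0.435 -0.298  0.07 ] [ 0.455 -0.263  0.08 ]
0.08 43 [ 0.437 -0.298  0.08 ] [ 0.455 -0.269  0.09 ]
0.09 27 [ 0.445 -0.3    0.09 ] [ 0.451 -0.286  0.099]
0.12 330 [ 0.389 -0.371  0.121] [ 0.512 -0.203  0.13 ]
0.13 611 [ 0.389 -0.371  0.13 ] [ 0.512 -0.204  0.14 ]
0.14 836 [ 0.387 -0.376  0.14 ] [ 0.513 -0.203  0.15 ]
0.15 645 [ 0.387 -0.377  0.15 ] [ 0.515 -0.199  0.16 ]
0.0 1198 [ 0.321 -0.315  0.   ] [ 0.513 -0.186  0.01 ]
0.13 17 [ 0.404 -0.254  0.137] [ 0.476 -0.23   0.14 ]
0.14 69 [ 0.404 -0.257  0.14 ] [ 0.477 -0.224  0.149]
0.15 15 [ 0.389 -0.203  0.153] [ 0.458 -0.179  0.16 ]
```

View pics/gt.png

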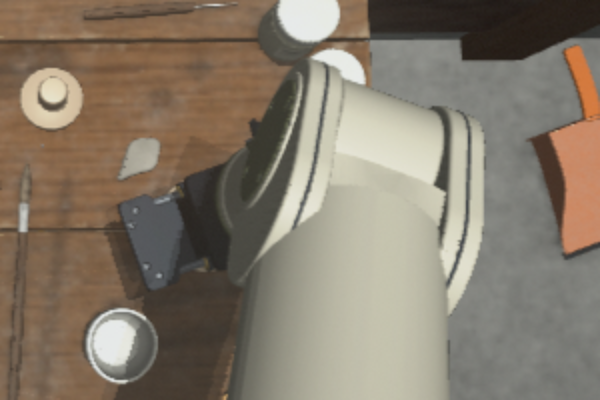

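The side depth puts the fingertips at z≈0.050 and the body bottom at 0.121, so the true TCP is about 32 mm higher than the reported 0.019. The fingers closed just above the knob. I'll open them and check the real offset in tool axes.

```bash
python3 -m pendant '[{"dp":[0,0,0],"rotation":[0,0,0],"jaw":0.5},{"dp":[0,0,0],"rotation":[0,0,0],"jaw":1},{"dp":[0,0,0],"rotation":[0,0,0],"jaw":1},{"dp":[0,0,0],"rotation":[0,0,0],"jaw":1},{"dp":[0,0,0],"rotation":[0,0,0],"jaw":1},{"dp":[0,0,0],"rotation":[0,0,0],"jaw":1},{"dp":[0,0,0],"rotation":[0,0,0],"jaw":1},{"dp":[0,0,0],"rotation":[0,0,0],"jaw":1}]'
cat > fing.py <<'E'
from h import *
from bench import camera,r
import sys
c=camera("side");s=r.read_state();M=R.from_quat(s["eef_rot"]).as_matrix();e=s["ee_pos"];print(e,s["width"])
cv2.imwrite(sys.argv[1],cv2.resize(c["image"][180:380,180:480,::-1],None,fx=2,fy=2))
P=cloud(c);g=c["image"].max(2)<110;Q=(P-e)@M
for z0 in np.arange(.01,.14,.01):
    for nm,sg in(("+y",1),("-y",-1)):
        m=g&(P[...,2]>z0)&(P[...,2]<z0+.01)&(abs(Q[...,0])<.13)&(abs(Q[...,1])<.15)&(Q[...,1]*sg>0);q=Q[m]
        if len(q)>5:print(z0.round(2),nm,len(q),"tool x",np.percentile(q[:,0],[2,98]).round(4),"y",np.percentile(q[:,1],[2,98]).round(4))
E
python3 fing.py pics/o.png
```

```text
time: 4.82
ee_pos: [0.4521, -0.277, 0.0187]
eef_rot: [0.987, 0.16, 0.0, 0.0]
ft_force: [-0.1, -0.4, 1.1]
width: 0.0793
grip_force: 0.0
[ 0.45212674 -0.27700103  0.01866207] 0.08219981478027445
0.01 +y 191 tool x [-0.1112  0.0105] y [0.0084 0.1495]
0.01 -y 17 tool x [-0.066   0.0031] y [-0.0992 -0.0058]
0.02 +y 26 tool x [-0.0061  0.0072] y [0.0083 0.1494]
0.03 +y 43 tool x [-0.0068  0.0591] y [0.0081 0.1499]
0.04 +y 52 tool x [-0.0075  0.0478] y [0.0013 0.1497]
0.04 -y 8 tool x [-0.0108  0.0092] y [-0.0132 -0.0014]
0.05 +y 114 tool x [-0.0114  0.0626] y [0.0448 0.1497]
0.05 -y 49 tool x [-0.0156  0.006 ] y [-0.0512 -0.0399]
0.06 +y 116 tool x [-0.0117  0.0464] y [0.0432 0.1491]
0.06 -y 70 tool x [-0.0118  0.0051] y [-0.0491 -0.0392]
0.07 +y 75 tool x [-0.0123  0.0083] y [0.0384 0.0494]
0.07 -y 63 tool x [-0.0115  0.0033] y [-0.0487 -0.0394]
0.08 +y 46 tool x [-0.0116  0.0078] y [0.0464 0.051 ]
0.08 -y 46 tool x [-0.012   0.0078] y [-0.05   -0.0398]
0.09 -y 48 tool x [-0.0124  0.0085] y [-0.0528 -0.0398]
0.1 -y 51 tool x [-0.0056  0.0091] y [-0.0472 -0.0394]
0.11 -y 27 tool x [-0.0122 -0.0012] y [-0.0469 -0.0444]
0.12 +y 255 tool x [-0.0384  0.0336] y [0.0505 0.0866]
0.12 -y 68 tool x [-0.0386 -0.0086] y [-0.0866 -0.0439]
0.13 +y 513 tool x [-0.0386  0.0327] y [0.0036 0.0868]
0.13 -y 197 tool x [-0.0388 -0.0164] y [-0.0842 -0.0006]
```

View pics/o.png

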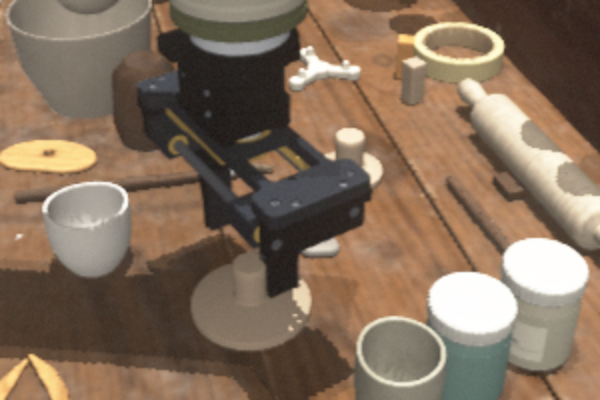

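The opened fingers straddle the lid's knob symmetrically (knob at crop (249,275)), so xy is right and only z reads about 32 mm low. I'll descend 30 mm further, slowly, and close.

```bash
python3 -m pendant '[{"dp":[0,0,0.05],"rotation":[0,0,0],"jaw":1},{"dp":[0,0,0.1],"rotation":[0,0,0],"jaw":1},{"dp":[0,0,0.15],"rotation":[0,0,0],"jaw":1},{"dp":[0,0,0.2],"rotation":[0,0,0],"jaw":1},{"dp":[0,0,0.2],"rotation":[0,0,0],"jaw":1},{"dp":[0,0,0.2],"rotation":[0,0,0],"jaw":1}]'
python3 fing.py pics/o2.png | grep -E "^0.0[12345] |^0.1|^\["
python3 -m pendant '[{"dp":[0,0,0],"rotation":[0,0,0],"jaw":0.6},{"dp":[0,0,0],"rotation":[0,0,0],"jaw":0.45},{"dp":[0,0,0],"rotation":[0,0,0],"jaw":0.3},{"dp":[0,0,0],"rotation":[0,0,0],"jaw":0.2},{"dp":[0,0,0],"rotation":[0,0,0],"jaw":0.1},{"dp":[0,0,0],"rotation":[0,0,0],"jaw":0.1},{"dp":[0,0,0],"rotation":[0,0,0],"jaw":0.1},{"dp":[0,0,0],"rotation":[0,0,0],"jaw":0.1}]' 25
```

```text
time: 5.62
ee_pos: [0.4522, -0.2771, -0.0112]
eef_rot: [0.987, 0.16, 0.0, 0.0]
ft_force: [-0.3, -1.1, -0.7]
width: 0.0874
grip_force: 0.0
[ 0.45234673 -0.27709045 -0.01109307] 0.08713154061474883
0.01 +y 205 tool x [-0.1111  0.0034] y [0.0173 0.149 ]
0.01 -y 13 tool x [-0.0636  0.001 ] y [-0.1009 -0.0061]
0.02 +y 71 tool x [-0.0112  0.0091] y [0.0118 0.149 ]
0.02 -y 52 tool x [-0.0115  0.0089] y [-0.0517 -0.0435]
0.03 +y 114 tool x [-0.0118  0.0098] y [0.0202 0.1499]
0.03 -y 65 tool x [-0.0117  0.0062] y [-0.0534 -0.0436]
0.04 +y 106 tool x [-0.0118  0.0473] y [0.0031 0.1493]
0.04 -y 59 tool x [-0.0117  0.0017] y [-0.0522 -0.0014]
0.05 +y 110 tool x [-0.0117  0.0626] y [0.0518 0.1496]
0.05 -y 42 tool x [-0.0118  0.0072] y [-0.0541 -0.0442]
0.1 +y 452 tool x [-0.0386  0.0321] y [0.0044 0.0867]
0.1 -y 195 tool x [-0.0387 -0.0173] y [-0.0848 -0.0022]
0.11 +y 322 tool x [-0.0386  0.0314] y [0.0047 0.0925]
0.11 -y 227 tool x [-0.0384 -0.0233] y [-0.0858 -0.0078]
0.12 +y 469 tool x [-0.0381  0.0309] y [0.005  0.0945]
0.12 -y 138 tool x [-0.0382 -0.0131] y [-0.0909 -0.0005]
0.13 +y 1568 tool x [-0.0372  0.0313] y [0.0112 0.0943]
0.13 -y 376 tool x [-0.0377 -0.0078] y [-0.0943 -0.0036]
time: 6.68
ee_pos: [0.4521, -0.2769, -0.0114]
eef_rot: [0.987, 0.16, -0.0, 0.0]
ft_force: [0.9, 0.3, 0.6]
width: 0.026
grip_force: 25.0
```

The grip holds: 25 N at 26 mm width. Lifting 0.105 m and checking.

```bash
python3 -m pendant '[{"dp":[0,0,-0.05],"rotation":[0,0,0],"jaw":0.1},{"dp":[0,0,-0.2],"rotation":[0,0,0],"jaw":0.1},{"dp":[0,0,-0.4],"rotation":[0,0,0],"jaw":0.1},{"dp":[0,0,-0.6],"rotation":[0,0,0],"jaw":0.1},{"dp":[0,0,-0.7],"rotation":[0,0,0],"jaw":0.1},{"dp":[0,0,-0.7],"rotation":[0,0,0],"jaw":0.1}]'
python3 -m pendant '[{"dp":[0.1,-0.1,0],"rotation":[0,0,0],"jaw":0.1},{"dp":[0.25,-0.27,0],"rotation":[0,0,0],"jaw":0.1},{"dp":[0.4,-0.43,0],"rotation":[0,0,0],"jaw":0.1},{"dp":[0.55,-0.6,0],"rotation":[0,0,0],"jaw":0.1},{"dp":[0.7,-0.76,0],"rotation":[0,0,0],"jaw":0.1},{"dp":[0.82,-0.89,0],"rotation":[0,0,0],"jaw":0.1},{"dp":[0.82,-0.89,0],"rotation":[0,0,0],"jaw":0.1}]'
python3 -m pendant '[{"dp":[0.1,-0.1,0],"rotation":[0,0,0],"jaw":0.1},{"dp":[0.25,-0.27,0],"rotation":[0,0,0],"jaw":0.1},{"dp":[0.4,-0.43,0],"rotation":[0,0,0],"jaw":0.1},{"dp":[0.55,-0.6,0],"rotation":[0,0,0],"jaw":0.1},{"dp":[0.7,-0.76,0],"rotation":[0,0,0],"jaw":0.1},{"dp":[0.82,-0.89,0],"rotation":[0,0,0],"jaw":0.1},{"dp":[0.82,-0.89,0],"rotation":[0,0,0],"jaw":0.1},{"dp":[0.82,-0.89,0],"rotation":[0,0,0],"jaw":0.1}]'
python3 go.py .6015 .0555 .0
python3 - <<'E'
from h import *
from bench import camera
c=camera("side");np.savez("h.npz",**c);cv2.imwrite("pics/h.png",cv2.resize(c["image"][100:300,220:460,::-1],None,fx=2.5,fy=2.5))
E
```

```text
time: 7.42
ee_pos: [0.4525, -0.2773, 0.0943]
eef_rot: [0.987, 0.16, 0.001, 0.001]
ft_force: [-0.6, -0.5, -1.7]
width: 0.0262
grip_force: 25.0
time: 8.3
ee_pos: [0.5266, -0.1088, 0.0922]
eef_rot: [0.987, 0.162, -0.001, -0.001]
ft_force: [0.3, -0.4, -3.5]
width: 0.0257
grip_force: 25.0
time: 9.3
ee_pos: [0.6008, 0.0523, 0.0926]
eef_rot: [0.987, 0.159, -0.001, 0.0]
ft_force: [0.6, -0.9, -2.5]
width: 0.0261
grip_force: 25.0
9.3 [0.6008 0.0523 0.0926] [[0.949, 0.314, -0.002], [0.314, -0.949, -0.001], [-0.002, 0.0, -1.0]] w 0.026083124639322497 F [ 0.6 -0.9 -2.5]
dp [ 0.012 -0.019  0.617]
```

View pics/h.png

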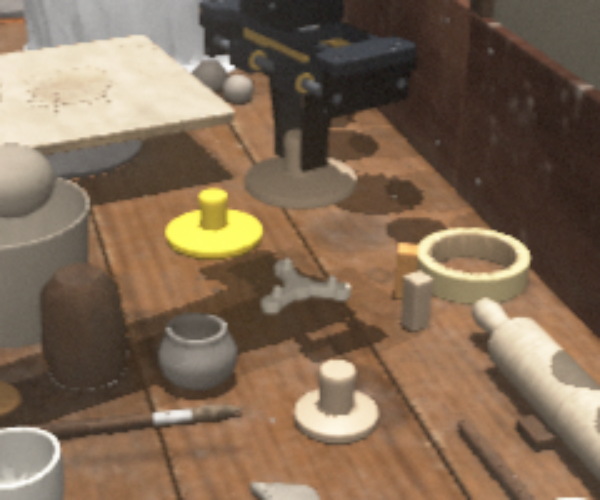

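The lid hangs level in the gripper at crop (301,180), above the stilt at (305,287), and the small lid is untouched. I'll measure the hanging lid's centre and height.

```bash
cat > lid.py <<'E'
from h import *
def lid(c,zlo,zhi,cx=.6015,cy=.0555):
    P=cloud(c);I=c["image"].astype(int)
    buff=(I[...,0]-I[...,2]>15)&(I.max(2)>75)
    m=buff&(P[...,2]>zlo)&(P[...,2]<zhi)&(np.hypot(P[...,0]-cx,P[...,1]-cy)<.07)
    m=cv2.morphologyEx(m.astype(np.uint8),cv2.MORPH_OPEN,np.ones((2,2),np.uint8))>0
    q=P[m];print(fit(P,m),"z pct",np.percentile(q[:,2],[1,10,50,90,99]).round(4))
    A=np.c_[q[:,:2]-[cx,cy],np.ones(len(q))];o=q[:,2]<np.percentile(q[:,2],60)
    print("plane slope of outer part",np.linalg.lstsq(A[o],q[o,2],rcond=None)[0].round(4))
E
python3 - <<'E'
from lid import *
lid(dict(np.load("h.npz")),.085,.127)
E
```

```text
[ 5.4130e-01 -2.5460e-01  1.1379e+00  1.1470e-01  7.0100e+02] z pct [-0.0016  0.1062  0.1147  0.1176  0.1237]
plane slope of outer part [-0.0803 -0.4798  0.0961]
```

```bash
sed -i 's/    m=cv2.morph.*/    m=blob(m.astype(np.uint8),(0,0,640,480))/' lid.py
python3 - <<'E'
from lid import *
lid(dict(np.load("h.npz")),.085,.127)
E
```

```text
[5.998e-01 5.010e-02 9.450e-02 1.149e-01 7.020e+02] z pct [0.1054 0.1084 0.1149 0.1178 0.1253]
plane slope of outer part [0.0135 0.0576 0.1137]
```

```bash
python3 -m pendant '[{"dp":[0.017,-0.03,0.1],"rotation":[0,0,0],"jaw":0.1},{"dp":[0.017,-0.03,0.2],"rotation":[0,0,0],"jaw":0.1},{"dp":[0.017,-0.03,0.3],"rotation":[0,0,0],"jaw":0.1},{"dp":[0.017,-0.03,0.4],"rotation":[0,0,0],"jaw":0.1},{"dp":[0.017,-0.03,0.47],"rotation":[0,0,0],"jaw":0.1},{"dp":[0.017,-0.03,0.5],"rotation":[0,0,0],"jaw":0.1},{"dp":[0.017,-0.03,0.5],"rotation":[0,0,0],"jaw":0.1},{"dp":[0.017,-0.03,0.5],"rotation":[0,0,0],"jaw":0.1}]'
python3 - <<'E'
from lid import *
from bench import camera
print("ref");lid(dict(np.load("side0.npz")),.004,.0245,.4515,-.2775)
c=camera("side");np.savez("k.npz",**c);print("now");lid(c,.015,.053)
E
```

```text
time: 10.35
ee_pos: [0.6028, 0.0591, 0.0192]
eef_rot: [0.987, 0.16, 0.0, 0.0]
ft_force: [-0.1, -0.3, -2.1]
width: 0.0258
grip_force: 25.0
ref
[ 4.500e-01 -2.765e-01  9.430e-02  1.100e-02  1.802e+03] z pct [0.0046 0.0079 0.011  0.0136 0.0218]
plane slope of outer part [0.0034 0.0177 0.0097]
now
[6.023e-01 5.730e-02 9.310e-02 4.140e-02 6.830e+02] z pct [0.0185 0.0353 0.0414 0.0445 0.05  ]
plane slope of outer part [0.0217 0.0535 0.0394]
```

The lid is within 2 mm of the stilt's centre, with its underside about 30.5 mm up. That leaves about 10 mm, which I'll lower slowly while watching the force.

```bash
python3 -m pendant '[{"dp":[-0.01,0.007,0.01],"rotation":[0,0,0],"jaw":0.1},{"dp":[-0.01,0.007,0.02],"rotation":[0,0,0],"jaw":0.1},{"dp":[-0.01,0.007,0.03],"rotation":[0,0,0],"jaw":0.1},{"dp":[-0.01,0.007,0.04],"rotation":[0,0,0],"jaw":0.1},{"dp":[-0.01,0.007,0.05],"rotation":[0,0,0],"jaw":0.1},{"dp":[-0.01,0.007,0.055],"rotation":[0,0,0],"jaw":0.1},{"dp":[-0.01,0.007,0.06],"rotation":[0,0,0],"jaw":0.1},{"dp":[-0.01,0.007,0.06],"rotation":[0,0,0],"jaw":0.1}]'
python3 -m pendant '[{"dp":[0,0,0.003],"rotation":[0,0,0],"jaw":0.1},{"dp":[0,0,0.005],"rotation":[0,0,0],"jaw":0.1},{"dp":[0,0,0.005],"rotation":[0,0,0],"jaw":0.1}]'
```

```text
time: 11.4
ee_pos: [0.6013, 0.0576, 0.0096]
eef_rot: [0.987, 0.16, -0.0, 0.0]
ft_force: [-0.5, -0.2, -2.0]
width: 0.026
grip_force: 25.0
time: 11.78
ee_pos: [0.6013, 0.0575, 0.0089]
eef_rot: [0.987, 0.16, 0.0, 0.0]
ft_force: [-0.9, -0.2, -2.1]
width: 0.0261
grip_force: 25.0
```

```bash
python3 -m pendant '[{"dp":[0,0,0.003],"rotation":[0,0,0],"jaw":0.1},{"dp":[0,0,0.005],"rotation":[0,0,0],"jaw":0.1},{"dp":[0,0,0.005],"rotation":[0,0,0],"jaw":0.1}]'
python3 -m pendant '[{"dp":[0,0,0.003],"rotation":[0,0,0],"jaw":0.1},{"dp":[0,0,0.005],"rotation":[0,0,0],"jaw":0.1},{"dp":[0,0,0.005],"rotation":[0,0,0],"jaw":0.1}]'
```

```text
time: 12.15
ee_pos: [0.6015, 0.0575, 0.0084]
eef_rot: [0.987, 0.16, 0.0, 0.0]
ft_force: [-1.2, 0.6, 1.5]
width: 0.0263
grip_force: 25.0
time: 12.52
ee_pos: [0.6016, 0.0577, 0.0082]
eef_rot: [0.987, 0.16, 0.0, 0.0]
ft_force: [-3.3, -1.0, 8.3]
width: 0.0261
grip_force: 25.0
```

Contact: the vertical force went from -2 to +8 N at the predicted height. I'll ease the grip, open and rise straight up.

```bash
python3 -m pendant '[{"dp":[0,0,-0.002],"rotation":[0,0,0],"jaw":0.1},{"dp":[0,0,-0.002],"rotation":[0,0,0],"jaw":0.1}]' 4
python3 -m pendant '[{"dp":[0,0,0],"rotation":[0,0,0],"jaw":0.35},{"dp":[0,0,0],"rotation":[0,0,0],"jaw":0.4},{"dp":[0,0,0],"rotation":[0,0,0],"jaw":0.5},{"dp":[0,0,0],"rotation":[0,0,0],"jaw":0.6},{"dp":[0,0,0],"rotation":[0,0,0],"jaw":0.7},{"dp":[0,0,0],"rotation":[0,0,0],"jaw":0.7},{"dp":[0,0,0],"rotation":[0,0,0],"jaw":0.7}]'
python3 - <<'E'
from lid import *
from bench import camera
c=camera("side");np.savez("p.npz",**c);lid(c,.02,.045)
E
```

```text
time: 12.78
ee_pos: [0.6017, 0.0576, 0.0081]
eef_rot: [0.987, 0.16, 0.0, 0.0]
ft_force: [-0.4, -0.0, 5.2]
width: 0.0268
grip_force: 4.0
time: 13.65
ee_pos: [0.6013, 0.0576, 0.0077]
eef_rot: [0.987, 0.16, 0.0, 0.0]
ft_force: [-0.1, -0.1, -0.0]
width: 0.0604
grip_force: 0.0
[5.996e-01 5.730e-02 9.460e-02 3.070e-02 6.330e+02] z pct [0.0213 0.0249 0.0307 0.034  0.0427]
plane slope of outer part [0.0123 0.0522 0.0293]
```

Released: underside at about 20 mm, centre within about 2 mm. Rising and moving clear for the final check.

```bash
python3 -m pendant '[{"dp":[0,0,-0.05],"rotation":[0,0,0],"jaw":0.7},{"dp":[0,0,-0.15],"rotation":[0,0,0],"jaw":0.7},{"dp":[0,0,-0.35],"rotation":[0,0,0],"jaw":0.7},{"dp":[0,0,-0.6],"rotation":[0,0,0],"jaw":0.7},{"dp":[0,0,-0.8],"rotation":[0,0,0],"jaw":0.7},{"dp":[0,0,-1],"rotation":[0,0,0],"jaw":0.7},{"dp":[0,0,-1],"rotation":[0,0,0],"jaw":0.7}]'
python3 -m pendant '[{"dp":[-0.2,0.2,0],"rotation":[0,0,0],"jaw":0.7},{"dp":[-0.4,0.5,0],"rotation":[0,0,0],"jaw":0.7},{"dp":[-0.5,0.8,0],"rotation":[0,0,0],"jaw":0.7},{"dp":[-0.5,1,0],"rotation":[0,0,0],"jaw":0.7},{"dp":[-0.5,1,0],"rotation":[0,0,0],"jaw":0.7},{"dp":[-0.5,1,0],"rotation":[0,0,0],"jaw":0.7}]'
python3 - <<'E'
from lid import *
from bench import camera
for n in("side","top"):
    c=camera(n);print(n);lid(c,.02,.0445)
    P=cloud(c);q=P[(np.hypot(P[...,0]-.601,P[...,1]-.0565)<.03)&(P[...,2]>.06-.001)&(P[...,2]<.07)]
    print("knob top",len(q),q.mean(0).round(4) if len(q) else "")
    if n=="side":cv2.imwrite("pics/f.png",cv2.resize(c["image"][100:300,220:460,::-1],None,fx=2.5,fy=2.5))
E
```

```text
time: 14.58
ee_pos: [0.6029, 0.0581, 0.1615]
eef_rot: [0.987, 0.16, 0.003, 0.0]
ft_force: [-0.2, 0.3, -0.1]
width: 0.0611
grip_force: 0.0
time: 15.32
ee_pos: [0.5772, -0.1073, 0.1576]
eef_rot: [0.987, 0.16, -0.0, -0.0]
ft_force: [0.3, 0.5, 0.8]
width: 0.061
grip_force: 0.0
side
[5.994e-01 5.680e-02 9.380e-02 3.100e-02 7.260e+02] z pct [0.0209 0.0255 0.031  0.0342 0.0422]
plane slope of outer part [0.0126 0.0527 0.0295]
knob top 83 [0.5996 0.0536 0.0638]
top
[6.021e-01 5.540e-02 9.240e-02 3.210e-02 1.559e+03] z pct [0.0265 0.0291 0.0321 0.0351 0.0371]
plane slope of outer part [ 0.0082 -0.0006  0.0306]
knob top 173 [0.601  0.0546 0.0652]
```

View pics/f.png

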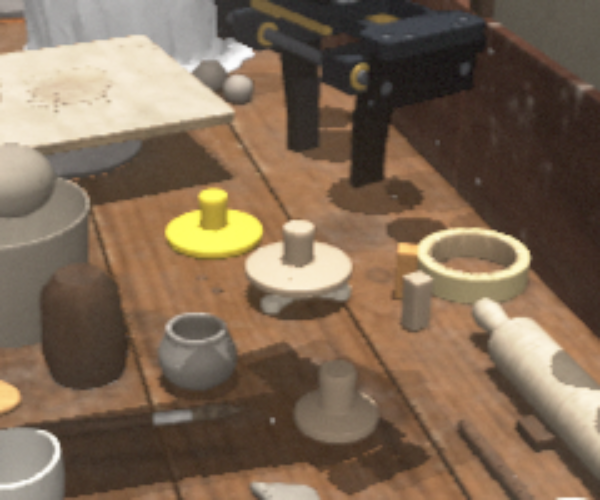

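The lid sits level on the stilt at crop (299,268). The top view puts its centre within 1 mm of the stilt's, and the knob top is 65 mm up, as it should be. The small lid at (337,415) has not moved, and the arm is clear of everything.

```bash
python3 -c "
from bench import r
print(r.close_job())"
```

```text
the job is handed in; nothing more can be done
None
```

The large lid is on the kiln stilt, knob up, level and centred to within about 2 mm; it was set down gently and released, the small lid was left where it lay, and the job was handed in at about 15 s.

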